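Weigh the stain kit on the hanging scale

TASK

Weigh the stain-removal kit: take the hand-held hanging scale off its stand, bring its hook under the basket's carrying bar at the red mark, and lift the basket about 6 cm clear of the worktop so that it hangs level from the hook alone, with the bottles and brush still in place. Finish while holding it there, steady for the reading: do not set it down or let go, and leave the other things on the worktop undisturbed.

Things in the scene. Friction and masses are not known exactly. Their poses are not given: they have to be found in the camera images.
- scale_grip (a point): middle of the hanging scale's handle: a grey block 32 (x) x 62 (y) x 36 (z) mm with black wings, 24 mm square in section, out to y = +-81 mm. Grip the block from above across its 32 mm (fingers closing along the scale's x). z is up. The scale starts upright on its stand, wings resting in the notches, and lifts straight out
- scale: the T-shaped luggage-type hanging scale, about 0.13 kg; origin and axes as scale_grip. Its hook hangs below on a spring: a J of 7 mm round steel in the scale's x-z plane, back at x = -17 mm, open side facing the scale's +x, tip at x = +21 mm
- hook_seat (a point): in the bottom of the hook: where the centre of a 7 mm bar lies when the hook carries it. 74 mm below scale_grip when unloaded, axes as the scale's. The hook's lowest point is 10 mm below it, the tip's top 19 mm above it, the handle's underside 56 mm above it
- hook_tip (a point): the end of the hook's tip (centre of its wire), 15 mm above the seat. A bar enters over the tip as the scale moves along its own +x with the bar's centre 24 to 46 mm above the seat; raising the scale then brings the hook up under the bar
- scale_hook (a joint): extension of the scale's spring, m: 0 unloaded, grows as the hook is pulled down, 500 N/m, stop at 0.024. The full kit (0.62 kg, varies by about 10 percent) pulls it to about 0.012
- stand: the scale's stand, fixed: dark foot 110 x 176 x 12 mm (x, y, z), two white cheeks 7 mm thick across its y axis at y = +-58 mm, 115 mm high at the tips of the notches; the wings rest in the notches with the handle's middle 112 mm above the worktop; origin under its middle, at the worktop
- basket: blue tray 110 (x) x 270 (y) x 58 (z) mm in three bays, with a fixed carrying bar of 7 mm round wire along its y axis over the tray's middle (x = 0), 173 mm high, from y = -126 to 126 mm, on uprights at y = +-139 mm. Origin at the middle of the underside, z up. It stands on the worktop and balances under the bar's middle
- bar_mark (a point): the red mark in the middle of the carrying bar: the centre of the wire there, 181 mm above the basket's underside. The wire is raised 8 mm here as a saddle, 14 mm long in y, with sloping shoulders down to the straight bar at y = +-17 mm; axes as the basket's
- starch_mid (a point): beige starch bottle with brown cap, 38 x 52 x 135 mm, standing in the bay at the basket's y = +88 mm; centre, half-way up; z along the bottle
- stain_mid (a point): white stain-remover bottle with blue cap, 40 x 58 x 150 mm, standing in the bay at the basket's y = -88 mm; centre, half-way up; z along the bottle
- brush_mid (a point): grey scrub brush, 30 x 85 x 55 mm, standing in the middle bay; centre, half-way up
- lint_roller: white lint roller with green handle, lying, 52 x 228 x 52 mm; bystander, origin at the underside
- thread_red: spool of red thread, 25 x 25 x 50 mm; bystander, origin at the underside
- thread_green: spool of green thread, 25 x 25 x 50 mm; bystander, origin at the underside
- stapler: dark grey stapler, 36 x 146 x 60 mm; bystander, origin at the underside
- candle_jar: candle in a glass jar, 76 x 76 x 90 mm; bystander at the back, origin at the underside
Mind the look-alikes: they are no part of the job. What is shaped like the part that bears stain_mid but orange or yellow is not meant.

How it is judged:
By the outcome, as a careful person would: the job done as asked, in the order asked, and still so for the second after the job is handed in, while the arm keeps its last pose, push and grip.
It also fails if it takes over 48 s, if anything falls off the work surface, if the arm or the gripper's body presses on something with over 40 N, if the wrist force passes 120 N, or if a joint passes its speed limit or range.

ROBOT

A 6-joint arm with a two-finger parallel gripper is mounted at the origin on a cart in front of the work surface, level with it; the furniture and walls round the work are solid. World frame = base frame: x ahead of the robot, y to its left, z up, the work surface at z = 0. Lengths are in m, angles in rad, forces in N, time in s.
With the tool pointing down it reaches from about 0.225 to 0.875 m from the base axis. Payload 3.4 kg.
Tool frame: the origin (TCP) lies at the very end of the fingers, on their centre line; the grasp point (between the pads) lies 19 mm behind it (manip.pinch_z is the distance from the TCP to the grasp point, in m); z points along the fingers, y is the line along which they close (so a half turn about z gives the same grasp; the last joint's range is limited). The gripper opens to 85 mm and grips with 20 to 120 N. Pads are 22 mm wide; open, the fingers measure 114 mm over their backs; the gripper's body (76 mm by 85 mm) begins 54 mm behind the grasp point. The pads swing forward as they close: fully open they stand 13 mm farther back than shut.
Start: joints at [1.115, 0.276, 1.505, -0, 1.361, -0.121], TCP at [0.189, 0.543, 0.231] pointing down, gripper open.
Joint ranges: [-2.89, 2.89], [-0.75, 2.08], [0.22, 2.7], [-1.18, 4.32], [0.11, 2.71], [-2.7, 2.7]. Speed limits (rad/s): [2.57, 2.57, 3.14, 3.14, 3.14, 3.14].

INTERFACE

Orientations are given as a unit quaternion [w, x, y, z].
In Python, from rig import manip gives the robot as it stands. The module is installed in compiled form; this text tells all that it offers.
- The arm moves only by the shell command python3 -m jog 'ROWS' [FORCE]. ROWS is JSON, a list of rows, each an object of numbers: "dx", "dy", "dz": the shift along the tool's x, y, z each as a share of 25 cm, from -1 to 1; "ax", "ay", "az": the turn, a rotation vector about the tool's x, y, z each as a share of 90 degrees, from -1 to 1; "grip": the opening, from -1 (shut) to 1 (fully open), so that 0 is half open. A call has 1 to 5 rows; each row is the pose to reach, as a shift and turn from the pose commanded when the call began, along the tool's axes at that moment; what a row does not reach only later rows make up. A row lasts 1/12 s, in which the tool goes at most 41.7 mm and 7.16 degrees, less where a joint would pass 70% of its speed; a pose out of reach is approached as far as the arm can. A call with a number of a shift or a turn outside -1 to 1 is refused whole. A call with a gripper value outside its range is refused whole. The fingers move at their own pace and stop on an object; FORCE is the grip in N (left out, the last holds). Time passes only in rows, so rows that repeat a pose let the fingers close. It gives the time, the measured TCP pose, the force, the opening and the grip force at its end, in the units of the state.
- manip.get_state(): the state, without advancing time (a new reading comes with each control period).
- manip.get_image(name): name is "scene" or "side" or "wrist"; returns a dict with "img" (400x640x3 uint8, red, green, blue), "mtx" (3x3 intrinsics, pixels), "world_to_cam" (4x4, takes a point from world to camera coordinates); the wrist camera has in their place "T_tool_cam" (4x4, takes a point from camera to tool coordinates, whose origin is the TCP and whose axes are the flange's). Camera axes: x right, y down, z forward; pixel columns grow to the right and rows downward; lengths in m; the calibration is good to about 2 mm. A picture is of the moment at which its call begins: read the wrist's pose just before it. There is no depth.
- manip.sign_off(): hands the job in; it is judged then, once.
The state is a dict: "clock": time; "qpos": joint angles; "qd": joint speeds; "effort": joint torques, N m; "position": TCP position; "ee_rot": TCP orientation; "contact_force": force on the tool from outside, world axes, zero at the start; "moment": the same for the moment, N m; "width": finger opening in m; "gripper_force": force on a finger pad.
Only numpy, scipy, OpenCV 4.12 (cv2) and the standard library are available. Lean on these libraries where they do the work, as an engineer would, in place of code of your own. Each camera call takes 0.05 s, during which the arm holds its last target. There are 200 camera calls.

## Working session

There is one attempt and no reset: what is moved stays moved. The work goes in short steps, Python scripts to look and compute and a shell command to move; the robot and the scene stay as the last step left them, time stands still between calls to the robot, and variables do not carry over. Pictures are saved under pics/ and viewed, at most 10 in all, crops included, and the job is handed in when it is done.

```bash
mkdir -p pics; cat > h.py <<'E'
import numpy as np, cv2
from rig import manip
def snap(n,f):
    s=manip.get_state(); d=manip.get_image(n); cv2.imwrite('pics/'+f,cv2.cvtColor(d['img'],cv2.COLOR_RGB2BGR))
    if 'world_to_cam' in d: T=np.linalg.inv(d['world_to_cam'])
    else:
        w,x,y,z=s['ee_rot']; from scipy.spatial.transform import Rotation as R
        B=np.eye(4);B[:3,:3]=R.from_quat([x,y,z,w]).as_matrix();B[:3,3]=s['position'];T=B@d['T_tool_cam']
    np.savez('pics/'+f+'.npz',K=d['mtx'],T=T,img=d['img'])
def ray(f,u,v):
    c=np.load('pics/'+f+'.npz');r=c['T'][:3,:3]@np.linalg.solve(c['K'],[u,v,1.]);return c['T'][:3,3],r/np.linalg.norm(r)
def onz(f,u,v,z):
    o,r=ray(f,u,v);return (o+r*(z-o[2])/r[2]).round(4)
def tri(a,b):
    o,r=ray(*a);p,q=ray(*b);t=np.linalg.lstsq(np.c_[r,-q],p-o,rcond=None)[0]
    A=o+t[0]*r;B=p+t[1]*q;return ((A+B)/2).round(4),np.linalg.norm(A-B).round(4)
def st():
    s=manip.get_state();print({k:np.round(s[k],4).tolist() for k in('clock','position','ee_rot','contact_force','width','gripper_force','qpos')})
E
python3 - <<'E'
from h import *
for n in('scene','side','wrist'): snap(n,n+'0.png')
st(); s=manip.get_state(); print(manip.pinch_z)
for n in('scene','side','wrist'): print(np.load('pics/'+n+'0.png.npz')['T'].round(3).tolist())
E
```

```text
{'clock': 0.15, 'position': [0.1887, 0.5427, 0.2307], 'ee_rot': [-0.0002, 0.1666, 0.986, -0.0007], 'contact_force': [0.2427, -0.4954, -0.3173], 'width': 0.0854, 'gripper_force': 0.0, 'qpos': [1.115, 0.2765, 1.5058, 0.0, 1.3607, -0.121]}
0.0187
[[-0.84, -0.337, 0.426, -0.089], [-0.543, 0.554, -0.632, 0.987], [-0.023, -0.761, -0.648, 1.134], [0.0, 0.0, 0.0, 1.0]]
[[0.907, -0.192, 0.376, 0.007], [-0.421, -0.462, 0.781, -1.127], [0.023, -0.866, -0.499, 0.866], [0.0, 0.0, 0.0, 1.0]]
[[0.328, 0.909, 0.255, 0.125], [0.945, -0.316, -0.09, 0.565], [-0.001, 0.27, -0.963, 0.373], [0.0, 0.0, 0.0, 1.0]]
```

View pics/scene0.png

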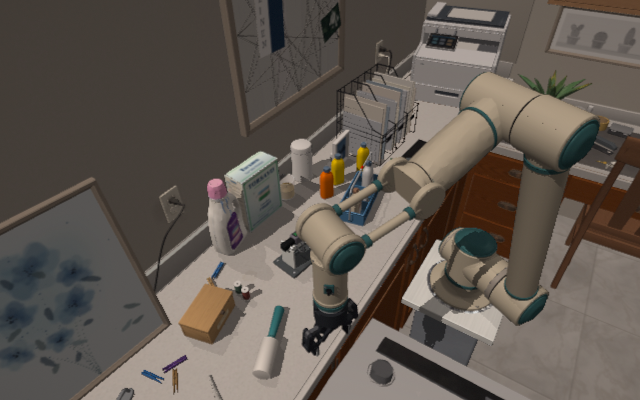

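View pics/side0.png

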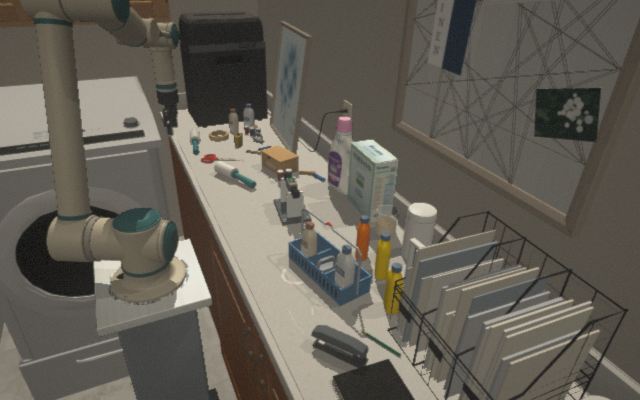

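The scene view shows the stand at about (295,252) and the basket at (360,195), partly behind the arm. The side view shows the stand at (290,205) and the basket at (328,265), with orange and yellow look-alike bottles right behind it. I'll zoom in on the side view.

```bash
python3 - <<'E'
import cv2
a=cv2.imread('pics/side0.png')[160:310,265:405]
b=cv2.imread('pics/scene0.png')[215:285,265:345]
a=cv2.resize(a,None,fx=4,fy=4,interpolation=cv2.INTER_CUBIC)[:600]
b=cv2.resize(b,(240,210),interpolation=cv2.INTER_CUBIC)
import numpy as np
c=np.zeros((600,800,3),np.uint8);c[:,:560]=a;c[:210,560:]=b
cv2.imwrite('pics/crop1.png',c)
E
```

```text
(no output)
```

View pics/crop1.png

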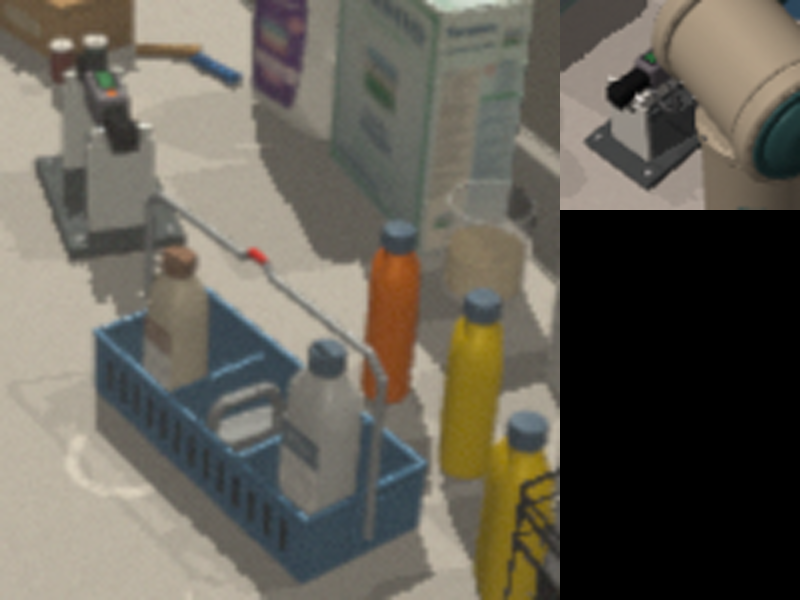

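The crop shows the red mark at side (329.2,224), the bar ends at about (305,209) and (359,249), and the scale block's top at (291.5,184). Its near wing is at (295.5,193) and its far wing at (289,172.5).

```bash
python3 - <<'E'
from h import *
f='side0.png'
c=lambda u,v:(u/4+265,v/4+160)
for n,u,v,z in[('mark',257,256,.181),('barL',160,197,.173),('barR',376,355,.173),('block',106,95,.13),('wingN',122,125,.124),('wingF',95,45,.124),('footL',75,255,.012),('footR',182,232,.012),('footfarL',40,158,.012),
 ('trayNearL',97,330,.058),('trayNear',303,525,.058),('trayR',425,465,.058),('footS',700,125,.0)]:
    print(n,onz(f,*c(u,v),z)) if n!='footS' else 0
E
```

```text
mark [ 0.4991 -0.1937  0.181 ]
barL [ 0.473  -0.0796  0.173 ]
barR [ 0.5244 -0.3226  0.173 ]
block [0.5283 0.1668 0.13  ]
wingN [0.5242 0.1196 0.124 ]
wingF [0.5614 0.2765 0.124 ]
footL [0.4712 0.1013 0.012 ]
footR [0.5751 0.0993 0.012 ]
footfarL [0.5026 0.2766 0.012 ]
trayNearL [ 0.4228 -0.0729  0.058 ]
trayNear [ 0.467  -0.3395  0.058 ]
trayR [ 0.5766 -0.3183  0.058 ]
```

```bash
R='{"dx":-0.63,"dy":-0.53,"dz":-0.05}'
python3 -m jog '[{"dx":-0.63,"dy":-0.53,"dz":-0.05},{"dx":-0.63,"dy":-0.53,"dz":-0.05},{"dx":-0.63,"dy":-0.53,"dz":-0.05},{"dx":-0.63,"dy":-0.53,"dz":-0.05},{"dx":-0.63,"dy":-0.53,"dz":-0.05}]'
python3 -m jog '[{"dx":-0.63,"dy":-0.53},{"dx":-0.63,"dy":-0.53},{"dx":-0.63,"dy":-0.53},{"dx":-0.63,"dy":-0.53},{"dx":-0.63,"dy":-0.53}]'
python3 -m jog '[{"dx":0},{"dx":0}]'
python3 - <<'E'
from h import *
snap('wrist','w1.png');snap('scene','s1.png')
st()
E
```

```text
{'clock': 0.25, 'position': [0.1889, 0.5429, 0.2309], 'ee_rot': [-0.0001, 0.1666, 0.986, -0.0004], 'contact_force': [0.1092, -0.2789, -0.1469], 'width': 0.0858, 'gripper_force': 0.0, 'qpos': [1.115, 0.2763, 1.5055, 0.0, 1.3607, -0.121]}schema error: expected keys dx, dy, dz, ax, ay, az, grip
schema error: expected keys dx, dy, dz, ax, ay, az, grip
schema error: expected keys dx, dy, dz, ax, ay, az, grip
```

View pics/w1.png

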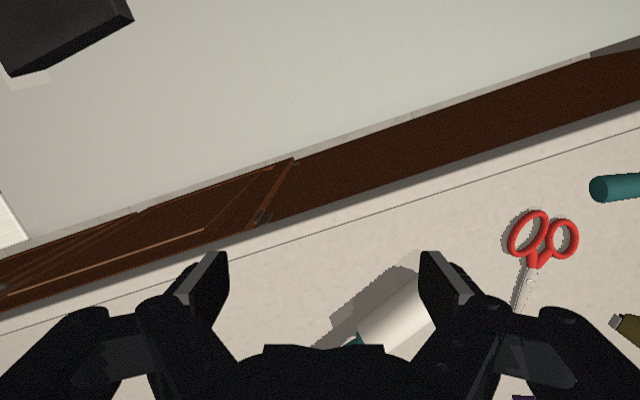

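```bash
python3 -m jog '[{"dx":-0.63,"dy":-0.53,"dz":-0.1,"ax":0,"ay":0,"az":0,"grip":1},{"dx":-0.63,"dy":-0.53,"dz":-0.1,"ax":0,"ay":0,"az":0,"grip":1},{"dx":-0.63,"dy":-0.53,"dz":-0.1,"ax":0,"ay":0,"az":0,"grip":1},{"dx":-0.63,"dy":-0.53,"dz":-0.1,"ax":0,"ay":0,"az":0,"grip":1},{"dx":-0.63,"dy":-0.53,"dz":-0.1,"ax":0,"ay":0,"az":0,"grip":1}]'
python3 -m jog '[{"dx":-0.63,"dy":-0.53,"dz":-0.1,"ax":0,"ay":-0.28,"az":0,"grip":1},{"dx":-0.63,"dy":-0.53,"dz":-0.1,"ax":0,"ay":-0.28,"az":0,"grip":1},{"dx":-0.63,"dy":-0.53,"dz":-0.1,"ax":0,"ay":-0.28,"az":0,"grip":1},{"dx":-0.63,"dy":-0.53,"dz":-0.1,"ax":0,"ay":-0.28,"az":0,"grip":1},{"dx":-0.63,"dy":-0.53,"dz":-0.1,"ax":0,"ay":-0.28,"az":0,"grip":1}]'
python3 -m jog '[{"dx":0,"dy":0,"dz":0,"ax":0,"ay":0,"az":0,"grip":1},{"dx":0,"dy":0,"dz":0,"ax":0,"ay":0,"az":0,"grip":1}]'
python3 - <<'E'
from h import *
snap('wrist','w2.png')
st()
E
```

```text
clock: 0.67
position: [0.2946, 0.3645, 0.2565]
ee_rot: [0.0, 0.166, 0.986, 0.0]
contact_force: [1.4, 0.5, -0.4]
width: 0.0853
gripper_force: 0.0
clock: 1.08
position: [0.3967, 0.1882, 0.2801]
ee_rot: [0.215, 0.16, 0.963, -0.037]
contact_force: [-0.3, 0.3, -1.0]
width: 0.0853
gripper_force: 0.0
clock: 1.25
position: [0.3999, 0.1872, 0.2817]
ee_rot: [0.215, 0.165, 0.962, -0.036]
contact_force: [-0.5, -0.0, -0.7]
width: 0.0853
gripper_force: 0.0
{'clock': 1.3, 'position': [0.3995, 0.1886, 0.2815], 'ee_rot': [0.215, 0.1643, 0.962, -0.036], 'contact_force': [0.0813, 0.8678, -0.2916], 'width': 0.0853, 'gripper_force': 0.0, 'qpos': [0.5576, -0.0883, 1.8838, -0.3829, 1.0907, -0.5403]}
```

View pics/w2.png

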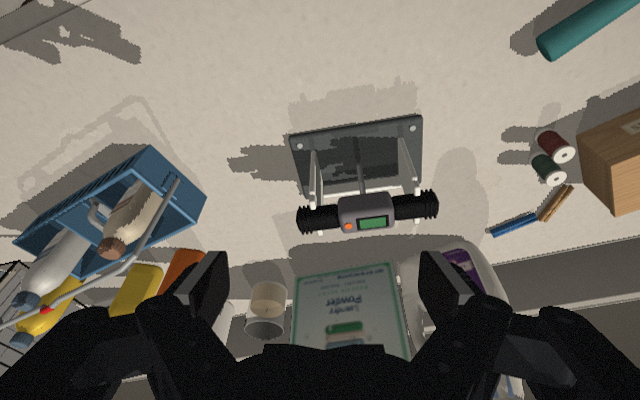

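The wrist view shows the scale at (364,212), its wings running from (298,220) to (438,205), the foot corners at (290,134) and (421,116), and the basket on the left with the red mark at (45,310). I'll zoom in on the hook.

```bash
python3 - <<'E'
from h import *
a=cv2.imread('pics/w2.png')[105:245,280:450]
cv2.imwrite('pics/crop2.png',cv2.resize(a,(680,560),interpolation=cv2.INTER_CUBIC))
f='w2.png'
c=np.load('pics/w2.png.npz'); 
print('foot',onz(f,290,134,.012),onz(f,421,116,.012))
print('mark',tri((f,45,310),('side0.png',329.2,224)))
E
```

```text
foot [0.4655 0.1183 0.012 ] [0.4972 0.2826 0.012 ]
mark (array([ 0.4986, -0.195 ,  0.1823]), np.float64(0.0011))
```

View pics/crop2.png

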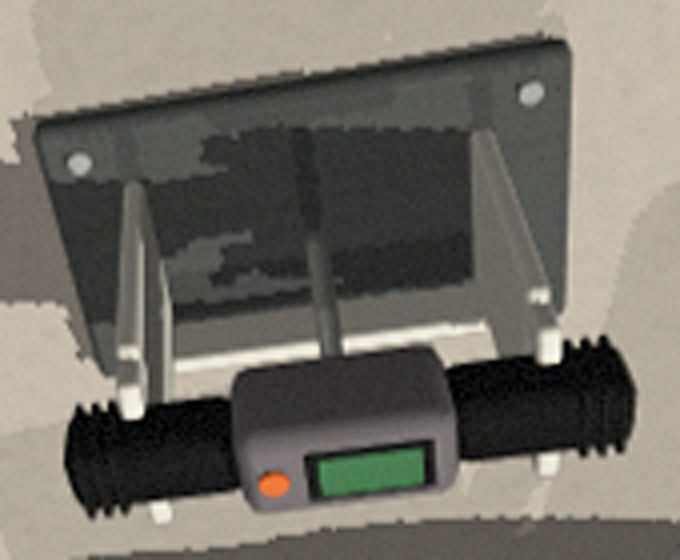

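```bash
python3 - <<'E'
from h import *
f='w2.png';c=np.load(f'pics/{f}.npz');W=np.linalg.inv(c['T'])
def crop(p):
    q=c['K']@(W[:3,:3]@p+W[:3,3]);q=q[:2]/q[2];return ((q-[280,105])*4).round(0)
a=onz(f,298.8,218.7,.112);b=onz(f,437,203.7,.112);print(a,b,np.linalg.norm(b-a))
m=(a+b)/2;y=(b-a)/np.linalg.norm(b-a);x=np.array([y[1],-y[0],0]);print('m',m,'yaw',np.degrees(np.arctan2(x[1],x[0])))
for s in(1,-1):
  for n,X,Z in[('backtop',-17,-18),('backbot',-17,-70),('bottom',0,-84),('tip',21,-55),('tiplow',19,-72)]:
    print(s,n,crop(m+s*x*X/1e3+[0,0,Z/1e3]))
# foot centre
print((onz(f,290,134,.012)+onz(f,421,116,.012))/2+x*.055)
E
```

```text
[0.5232 0.1129 0.112 ] [0.5539 0.2693 0.112 ] 0.15938459775022173
m [0.53855 0.1911  0.112  ] yaw -11.105481809129447
1 backtop [336. 341.]
1 backbot [320. 239.]
1 bottom [320. 256.]
1 tip [332. 358.]
1 tiplow [327. 322.]
-1 backtop [343. 426.]
-1 backbot [327. 321.]
-1 bottom [320. 256.]
-1 tip [324. 256.]
-1 tiplow [319. 230.]
[0.53532008 0.18985613 0.012     ]
```

The hook's facing can't be told from this view. The grasp is the same either way, so I'll decide after the lift. The handle is at (0.538, 0.191) with yaw -11°, and its wing span measures 159 mm against the given 162 mm.

```bash
cat >> h.py <<'E'
from scipy.spatial.transform import Rotation as R
def goal(p,yawy):
    "jog shares from the present pose to TCP p, tool down, tool y at yawy deg"
    s=manip.get_state();w,x,y,z=s['ee_rot'];A=R.from_quat([x,y,z,w])
    a=np.radians(yawy);Y=np.array([np.cos(a),np.sin(a),0]);Z=np.array([0,0,-1.]);B=R.from_matrix(np.c_[np.cross(Y,Z),Y,Z])
    print('d',(A.inv().apply(np.array(p)-s['position'])/.25).round(3),'a',((A.inv()*B).as_rotvec()/(np.pi/2)).round(3),'pos',np.round(s['position'],4),'F',np.round(s['contact_force'],1),'w',round(s['width'],4))
E
python3 -c "
from h import *
goal([.538,.191,.20],-11.1)"
```

```text
d [-0.331  0.192  0.516] a [0.2   0.23  0.892] pos [0.3995 0.1886 0.2815] F [ 0.1  0.9 -0.3] w 0.0853
```

```bash
python3 -m jog '[{"dx":-0.33,"dy":0.19,"dz":0.5,"ax":0.2,"ay":0.23,"az":0.89,"grip":1},{"dx":-0.33,"dy":0.19,"dz":0.5,"ax":0.2,"ay":0.23,"az":0.89,"grip":1},{"dx":-0.33,"dy":0.19,"dz":0.5,"ax":0.2,"ay":0.23,"az":0.89,"grip":1},{"dx":-0.33,"dy":0.19,"dz":0.5,"ax":0.2,"ay":0.23,"az":0.89,"grip":1},{"dx":-0.33,"dy":0.19,"dz":0.5,"ax":0.2,"ay":0.23,"az":0.89,"grip":1}]' | head -3
python3 -c "
from h import *
goal([.538,.191,.20],-11.1)"
```

```text
clock: 1.72
position: [0.5389, 0.1942, 0.1986]
ee_rot: [0.13, 0.453, 0.882, -0.024]
d [-0.009 -0.01  -0.004] a [0.112 0.133 0.516] pos [0.5389 0.1942 0.1986] F [ 1.  -0.1  0.7] w 0.0855
```

```bash
python3 -m jog '[{"dx":0,"dy":0,"dz":0,"ax":0.11,"ay":0.13,"az":0.51,"grip":1},{"dx":0,"dy":0,"dz":0,"ax":0.11,"ay":0.13,"az":0.51,"grip":1},{"dx":0,"dy":0,"dz":0,"ax":0.11,"ay":0.13,"az":0.51,"grip":1},{"dx":0,"dy":0,"dz":0,"ax":0.11,"ay":0.13,"az":0.51,"grip":1},{"dx":0,"dy":0,"dz":0,"ax":0.11,"ay":0.13,"az":0.51,"grip":1}]' >/dev/null
python3 -c "
from h import *
goal([.538,.191,.20],-11.1)"
```

```text
d [-0.015  0.009  0.012] a [0.032 0.035 0.139] pos [0.5356 0.195  0.2026] F [ 0.2 -0.2 -0.2] w 0.0853
```

```bash
python3 -m jog '[{"dx":-0.015,"dy":0.009,"dz":0.012,"ax":0.03,"ay":0.035,"az":0.14,"grip":1},{"dx":-0.015,"dy":0.009,"dz":0.012,"ax":0.03,"ay":0.035,"az":0.14,"grip":1},{"dx":-0.015,"dy":0.009,"dz":0.012,"ax":0.03,"ay":0.035,"az":0.14,"grip":1}]' >/dev/null
python3 - <<'E'
from h import *
snap('wrist','w3.png');snap('side','d3.png')
goal([.538,.191,.094],-11.1)
E
```

```text
d [ 0.006 -0.003  0.424] a [0.004 0.001 0.003] pos [0.538  0.1897 0.2001] F [-0.5 -0.5 -0.6] w 0.0853
```

View pics/w3.png

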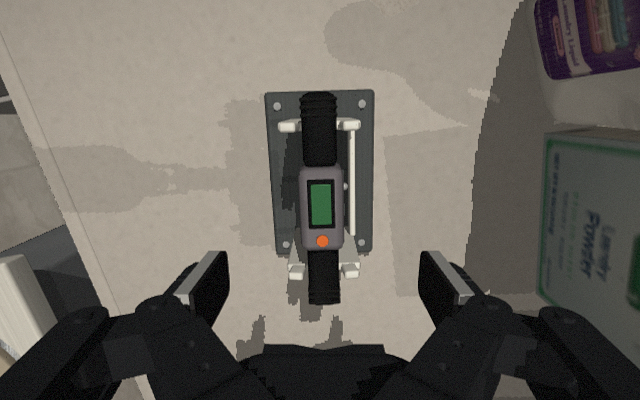

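The scale is centred between the fingers: block at (321,206), wings vertical in the image, so the yaw is good. I'll check the centre, then descend and grip.

```bash
python3 -c "
from h import *
print(onz('w3.png',321,204,.13),onz('w3.png',319,94,.118),onz('w3.png',323,303,.118))"
python3 -m jog '[{"dx":0.006,"dy":-0.003,"dz":0.15,"ax":0,"ay":0,"az":0,"grip":1},{"dx":0.006,"dy":-0.003,"dz":0.3,"ax":0,"ay":0,"az":0,"grip":1},{"dx":0.006,"dy":-0.003,"dz":0.42,"ax":0,"ay":0,"az":0,"grip":1},{"dx":0.006,"dy":-0.003,"dz":0.42,"ax":0,"ay":0,"az":0,"grip":1}]' | head -4
```

```text
[0.5394 0.1951 0.13  ] [0.5522 0.2672 0.118 ] [0.5242 0.1098 0.118 ]
clock: 2.82
position: [0.533, 0.19, 0.0899]
ee_rot: [0.0, 0.77, 0.638, -0.004]
contact_force: [-0.3, 0.4, -1.5]
```

```bash
python3 -m jog '[{"dx":0,"dy":0,"dz":0,"ax":0,"ay":0,"az":0,"grip":1},{"dx":0,"dy":0,"dz":0,"ax":0,"ay":0,"az":0,"grip":1}]' | head -4
python3 -c "
from h import *
goal([.538,.191,.094],-11.1)"
```

```text
clock: 2.98
position: [0.5395, 0.1908, 0.0972]
ee_rot: [0.003, 0.771, 0.637, 0.003]
contact_force: [0.3, 0.5, -0.1]
d [-0.    -0.006  0.013] a [0.006 0.    0.002] pos [0.5395 0.1908 0.0972] F [ 0.3  0.5 -0.1] w 0.0859
```

```bash
python3 -m jog '[{"dx":0,"dy":0,"dz":0,"ax":0,"ay":0,"az":0,"grip":-1},{"dx":0,"dy":0,"dz":0,"ax":0,"ay":0,"az":0,"grip":-1},{"dx":0,"dy":0,"dz":0,"ax":0,"ay":0,"az":0,"grip":-1},{"dx":0,"dy":0,"dz":0,"ax":0,"ay":0,"az":0,"grip":-1},{"dx":0,"dy":0,"dz":0,"ax":0,"ay":0,"az":0,"grip":-1}]' 70
python3 -m jog '[{"dx":0,"dy":0,"dz":0,"ax":0,"ay":0,"az":0,"grip":-1},{"dx":0,"dy":0,"dz":0,"ax":0,"ay":0,"az":0,"grip":-1},{"dx":0,"dy":0,"dz":0,"ax":0,"ay":0,"az":0,"grip":-1}]' 70
```

```text
clock: 3.4
position: [0.5391, 0.1898, 0.0969]
ee_rot: [0.003, 0.772, 0.636, 0.003]
contact_force: [-1.0, 0.7, 1.0]
width: 0.0309
gripper_force: 69.6
clock: 3.65
position: [0.5391, 0.1898, 0.0969]
ee_rot: [0.003, 0.772, 0.636, 0.003]
contact_force: [-0.4, -0.1, 7.0]
width: 0.0311
gripper_force: 70.2
```

```bash
python3 -m jog '[{"dx":0,"dy":0,"dz":-0.05,"ax":0,"ay":0,"az":0,"grip":-1},{"dx":0,"dy":0,"dz":-0.15,"ax":0,"ay":0,"az":0,"grip":-1},{"dx":0,"dy":0,"dz":-0.3,"ax":0,"ay":0,"az":0,"grip":-1},{"dx":0,"dy":0,"dz":-0.45,"ax":0,"ay":0,"az":0,"grip":-1},{"dx":0,"dy":0,"dz":-0.6,"ax":0,"ay":0,"az":0,"grip":-1}]'
python3 -m jog '[{"dx":0,"dy":0,"dz":-0.12,"ax":0,"ay":0,"az":0,"grip":-1},{"dx":0,"dy":0,"dz":-0.2,"ax":0,"ay":0,"az":0,"grip":-1},{"dx":0,"dy":0,"dz":-0.2,"ax":0,"ay":0,"az":0,"grip":-1}]'
python3 - <<'E'
from h import *
st();snap('side','d4.png');snap('scene','s4.png')
a=cv2.imread('pics/side4.png') if 0 else cv2.imread('pics/d4.png')
b=cv2.imread('pics/s4.png')
c=np.zeros((600,800,3),np.uint8)
c[:,:400]=cv2.resize(a[90:240,240:340],(400,600),interpolation=cv2.INTER_CUBIC)
c[:,400:]=cv2.resize(b[160:310,240:340],(400,600),interpolation=cv2.INTER_CUBIC)
cv2.imwrite('pics/crop4.png',c)
E
```

```text
clock: 4.07
position: [0.5368, 0.1897, 0.2466]
ee_rot: [0.002, 0.772, 0.636, 0.001]
contact_force: [0.6, 0.5, -1.3]
width: 0.0311
gripper_force: 69.5
clock: 4.32
position: [0.5394, 0.1905, 0.3008]
ee_rot: [0.005, 0.772, 0.636, 0.006]
contact_force: [1.0, -0.5, -0.9]
width: 0.0307
gripper_force: 69.5
{'clock': 4.3167, 'position': [0.5394, 0.1905, 0.3008], 'ee_rot': [0.005, 0.7718, 0.6358, 0.006], 'contact_force': [0.9703, -0.4768, -0.8978], 'width': 0.0307, 'gripper_force': 69.5404, 'qpos': [0.2202, 0.2332, 1.3944, -0.0035, 1.4988, 0.413]}
```

View pics/crop4.png

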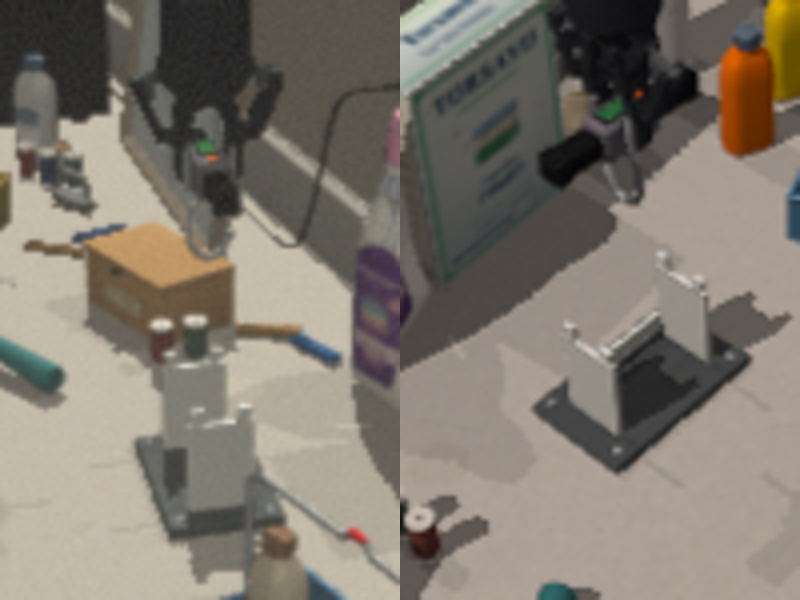

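```bash
python3 - <<'E'
from h import *
y=np.array([.1926,.981,0]);x=np.array([.981,-.1926,0])
m=np.array([.539,.1905,.3008+.015])
for f,o in(('d4.png',(240,90)),('s4.png',(240,160))):
  c=np.load(f'pics/{f}.npz');W=np.linalg.inv(c['T'])
  for n,X,Y,Z in[('-17,-25',-17,0,-25),('-17,-45',-17,0,-45),('-17,-65',-17,0,-65),('17,-25',17,0,-25),('17,-45',17,0,-45),('20,-65',20,0,-65),('bot',0,0,-84),('wingend-',0,-81,0)]:
    p=m+x*X/1e3+y*Y/1e3+[0,0,Z/1e3];q=c['K']@(W[:3,:3]@p+W[:3,3]);q=q[:2]/q[2]
    u,v=q.round().astype(int);print(f,n,((q-o)*4).round(),c['img'][v,u-1:u+2].tolist())
E
```

```text
d4.png -17,-25 [187. 198.] [[112, 111, 104], [119, 120, 112], [128, 126, 117]]
d4.png -17,-45 [187. 220.] [[124, 115, 100], [112, 108, 100], [123, 120, 111]]
d4.png -17,-65 [187. 241.] [[144, 126, 98], [117, 109, 100], [131, 119, 105]]
d4.png 17,-25 [225. 196.] [[46, 45, 41], [34, 30, 29], [41, 40, 39]]
d4.png 17,-45 [225. 217.] [[77, 72, 65], [94, 88, 83], [112, 107, 95]]
d4.png 20,-65 [229. 238.] [[104, 103, 97], [116, 112, 104], [158, 150, 137]]
d4.png bot [207. 259.] [[161, 129, 94], [165, 134, 98], [182, 145, 99]]
d4.png wingend- [225. 205.] [[41, 39, 40], [44, 45, 41], [44, 40, 39]]
s4.png -17,-25 [235. 153.] [[71, 69, 68], [75, 71, 68], [78, 71, 67]]
s4.png -17,-45 [237. 172.] [[66, 62, 60], [53, 52, 52], [66, 63, 61]]
s4.png -17,-65 [238. 191.] [[83, 78, 75], [63, 61, 60], [147, 138, 128]]
s4.png 17,-25 [206. 135.] [[62, 57, 60], [50, 45, 48], [42, 39, 41]]
s4.png 17,-45 [208. 154.] [[47, 44, 46], [49, 45, 47], [44, 40, 42]]
s4.png 20,-65 [207. 171.] [[103, 99, 97], [113, 110, 108], [90, 87, 85]]
s4.png bot [225. 199.] [[134, 126, 121], [104, 99, 95], [77, 73, 71]]
s4.png wingend- [291.  74.] [[10, 10, 11], [11, 9, 10], [83, 76, 72]]
```

The hook opens towards world +x: the steel back shows at -x in both views. Next I'll refine the mark and the bar yaw, then work out the move to the pre-entry pose.

```bash
python3 - <<'E'
from h import *
def red(f,box):
    im=np.load(f'pics/{f}.npz')['img'].astype(int);u0,v0,u1,v1=box;s=im[v0:v1,u0:u1]
    v,u=np.nonzero((s[...,0]>140)&(s[...,1]<80)&(s[...,2]<80));return u.mean()+u0,v.mean()+v0,len(u)
a=red('d4.png',(310,210,350,240));b=red('w2.png',(25,295,65,325));print(a,b)
print(tri(('d4.png',*a[:2]),('w2.png',*b[:2])),onz('d4.png',*a[:2],.181))
print('w2 corner',onz('w2.png',133,257,.173))
goal([.430,-.209,.300],11.5)
E
```

```text
(np.float64(328.8333333333333), np.float64(223.66666666666666), 6) (np.float64(45.97826086956522), np.float64(310.5), 46)
(array([ 0.4986, -0.1932,  0.1828]), np.float64(0.002)) [ 0.4987 -0.1917  0.181 ]
w2 corner [ 0.4629 -0.0419  0.173 ]
d [-1.649 -0.115 -0.017] a [ 0.004  0.001 -0.25 ] pos [0.5371 0.19   0.2955] F [-0.6  0.8 -1.9] w 0.031
```

```bash
python3 -m jog '[{"dx":-0.1,"dy":-0.01,"dz":-0.02,"ax":0,"ay":0,"az":-0.05,"grip":-1},{"dx":-0.25,"dy":-0.02,"dz":-0.02,"ax":0,"ay":0,"az":-0.12,"grip":-1},{"dx":-0.41,"dy":-0.03,"dz":-0.02,"ax":0,"ay":0,"az":-0.19,"grip":-1},{"dx":-0.57,"dy":-0.04,"dz":-0.02,"ax":0,"ay":0,"az":-0.25,"grip":-1},{"dx":-0.73,"dy":-0.05,"dz":-0.02,"ax":0,"ay":0,"az":-0.26,"grip":-1}]' | head -2
python3 -c "
from h import *
goal([.430,-.2085,.300],12)"
```

```text
clock: 4.83
position: [0.488, 0.0122, 0.298]
d [-0.811 -0.419 -0.007] a [0.    0.001 0.007] pos [0.488  0.0122 0.298 ] F [ 0.9  0.  -0.6] w 0.0309
```

```bash
python3 -m jog '[{"dx":-0.13,"dy":-0.06,"dz":0,"ax":0,"ay":0,"az":0,"grip":-1},{"dx":-0.27,"dy":-0.14,"dz":0,"ax":0,"ay":0,"az":0,"grip":-1},{"dx":-0.42,"dy":-0.21,"dz":0,"ax":0,"ay":0,"az":0,"grip":-1},{"dx":-0.56,"dy":-0.29,"dz":0,"ax":0,"ay":0,"az":0,"grip":-1},{"dx":-0.69,"dy":-0.36,"dz":0,"ax":0,"ay":0,"az":0,"grip":-1}]' | head -2
python3 -m jog '[{"dx":-0.07,"dy":-0.035,"dz":0,"ax":0,"ay":0,"az":0.005,"grip":-1},{"dx":-0.12,"dy":-0.06,"dz":0,"ax":0,"ay":0,"az":0.005,"grip":-1},{"dx":-0.12,"dy":-0.06,"dz":0,"ax":0,"ay":0,"az":0.005,"grip":-1},{"dx":-0.12,"dy":-0.06,"dz":0,"ax":0,"ay":0,"az":0.005,"grip":-1}]' | head -2
python3 -c "
from h import *
goal([.430,-.2085,.206],12)"
```

```text
clock: 5.25
position: [0.4368, -0.1758, 0.2983]
clock: 5.58
position: [0.4298, -0.2067, 0.2987]
d [-0.007 -0.002  0.371] a [ 0.002 -0.    -0.002] pos [ 0.4298 -0.2067  0.2987] F [-0.2  0.3 -2.6] w 0.0312
```

```bash
python3 -m jog '[{"dx":-0.007,"dy":0,"dz":0.08,"ax":0,"ay":0,"az":0,"grip":-1},{"dx":-0.007,"dy":0,"dz":0.18,"ax":0,"ay":0,"az":0,"grip":-1},{"dx":-0.007,"dy":0,"dz":0.3,"ax":0,"ay":0,"az":0,"grip":-1},{"dx":-0.007,"dy":0,"dz":0.37,"ax":0,"ay":0,"az":0,"grip":-1},{"dx":-0.007,"dy":0,"dz":0.37,"ax":0,"ay":0,"az":0,"grip":-1}]' | head -4
python3 - <<'E'
from h import *
snap('side','d5.png');snap('wrist','w5.png');snap('scene','s5.png')
a=cv2.imread('pics/d5.png');b=cv2.imread('pics/w5.png')
c=np.zeros((600,800,3),np.uint8)
c[:,:480]=cv2.resize(a[170:320,275:395],(480,600),interpolation=cv2.INTER_CUBIC)
c[:200,480:]=cv2.resize(b,(320,200))
c[200:440,480:]=cv2.resize(cv2.imread('pics/s5.png')[150:270,310:470],(320,240))
cv2.imwrite('pics/crop5.png',c)
goal([.4986,-.194,.206],12)
E
```

```text
clock: 6.0
position: [0.4289, -0.2053, 0.2036]
ee_rot: [-0.003, 0.629, 0.777, 0.001]
contact_force: [-0.1, 0.2, -1.7]
d [0.001 0.271 0.013] a [ 0.004  0.002 -0.   ] pos [ 0.4324 -0.2083  0.2089] F [ 0.1 -0.1 -1.2] w 0.0309
```

View pics/crop5.png

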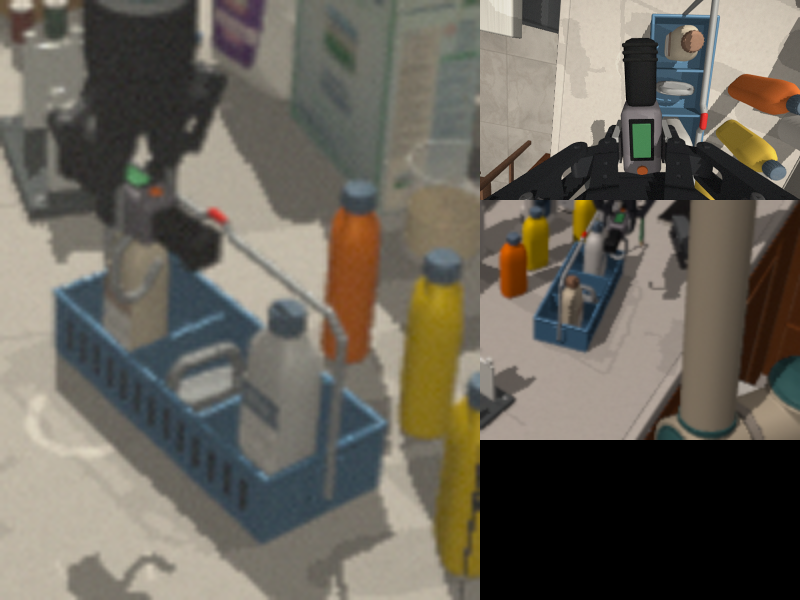

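The wrist panel shows the bar running parallel to the scale's wings, with the red mark at full-frame (448,242) and the block at (324,280). The side panel shows the hook over the tray, left of the bar. I'll measure the offset directly from the wrist image.

```bash
python3 - <<'E'
from h import *
f='w5.png';im=np.load(f'pics/{f}.npz')['img'].astype(int)
v,u=np.nonzero((im[...,0]>150)&(im[...,1]<70)&(im[...,2]<70)&(np.indices(im.shape[:2])[1]>425)&(np.indices(im.shape[:2])[1]<470)&(np.indices(im.shape[:2])[0]<270)&(np.indices(im.shape[:2])[0]>210))
print(u.mean(),v.mean(),len(u),u.min(),u.max(),v.min(),v.max())
M=onz(f,u.mean(),v.mean(),.183)
# bar away from the saddle: bright wire columns at some rows
for r in(60,100,140,180):
    s=im[r,430:490].min(1);print(r,s[::2].tolist())
g=np.array(manip.get_state()['position'])
wy=onz(f,322,80,g[2]+.015);blk=(onz(f,288,260,g[2]+.033),onz(f,285,216,g[2]+.033),onz(f,362,216,g[2]+.033))
print('mark',M,'tcp',g,'wingend',wy,'blk',blk)
x=np.array([.978,.208,0]);y=np.array([-.208,.978,0])
print('mark-tcp x,y',x@(M-g),y@(M-g),'wingend y (81)',y@(wy-g),'blk +y edge(31)',[(x@(b-g),y@(b-g)) for b in blk])
E
```

```text
448.3076923076923 241.98224852071007 338 442 455 226 258
60 [98, 170, 170, 119, 49, 56, 50, 53, 50, 38, 40, 42, 42, 56, 87, 116, 146, 169, 186, 180, 165, 87, 103, 141, 190, 190, 191, 184, 188, 191]
100 [94, 95, 80, 67, 95, 54, 50, 41, 47, 42, 41, 81, 99, 133, 161, 187, 182, 177, 100, 111, 114, 190, 191, 188, 191, 187, 193, 193, 196, 194]
140 [97, 96, 98, 97, 93, 94, 94, 97, 87, 81, 110, 150, 173, 189, 184, 164, 102, 103, 173, 174, 173, 176, 174, 171, 176, 174, 174, 175, 173, 182]
180 [54, 47, 42, 38, 43, 37, 62, 95, 129, 163, 180, 193, 179, 102, 100, 185, 191, 196, 193, 194, 185, 177, 175, 178, 180, 177, 178, 175, 178, 119]
mark [ 0.5003 -0.1947  0.183 ] tcp [ 0.43243717 -0.20828415  0.2089431 ] wingend [ 0.4141 -0.1295  0.2239] blk (array([ 0.4151, -0.1945,  0.2419]), array([ 0.411 , -0.1779,  0.2419]), array([ 0.4376, -0.1723,  0.2419]))
mark-tcp x,y 0.06919534850141555 -0.0008301741329939955 wingend y (81) 0.08086502586700599 blk +y edge(31) [(np.float64(-0.014088651498584388), np.float64(0.017087025867005997)), (np.float64(-0.014645651498584433), np.float64(0.03417462586700601)), (np.float64(0.012533948501415575), np.float64(0.034118625867006))]
```

```bash
python3 -c "
from h import *
a=onz('w5.png',466,60,.173);b=onz('w5.png',451.5,180,.173);d=a-b;print('bar yaw',np.degrees(np.arctan2(-d[0],d[1])))"
python3 -m jog '[{"dx":0,"dy":0.05,"dz":0,"ax":0,"ay":0,"az":0,"grip":-1},{"dx":0,"dy":0.1,"dz":0,"ax":0,"ay":0,"az":0,"grip":-1},{"dx":0,"dy":0.16,"dz":0,"ax":0,"ay":0,"az":0,"grip":-1},{"dx":0,"dy":0.22,"dz":0,"ax":0,"ay":0,"az":0,"grip":-1},{"dx":0,"dy":0.26,"dz":0,"ax":0,"ay":0,"az":0,"grip":-1}]' | head -4
python3 -m jog '[{"dx":0,"dy":0.015,"dz":0,"ax":0,"ay":0,"az":0,"grip":-1},{"dx":0,"dy":0.015,"dz":0,"ax":0,"ay":0,"az":0,"grip":-1},{"dx":0,"dy":0.015,"dz":0,"ax":0,"ay":0,"az":0,"grip":-1}]' | head -4
python3 -c "
from h import *
goal([.4998,-.1945,.2],12)"
```

```text
bar yaw 11.345877123955267
clock: 6.57
position: [0.4984, -0.195, 0.2092]
ee_rot: [0.004, 0.629, 0.777, 0.002]
contact_force: [-0.1, 0.4, -1.0]
clock: 6.82
position: [0.4989, -0.1944, 0.2084]
ee_rot: [0.002, 0.63, 0.777, 0.001]
contact_force: [-0.6, -0.1, -1.3]
d [-0.001  0.003  0.034] a [ 0.003  0.002 -0.   ] pos [ 0.4989 -0.1944  0.2084] F [-0.6 -0.1 -1.3] w 0.0313
```

```bash
python3 -m jog '[{"dx":0,"dy":0,"dz":-0.03,"ax":0,"ay":0,"az":0,"grip":-1},{"dx":0,"dy":0,"dz":-0.06,"ax":0,"ay":0,"az":0,"grip":-1},{"dx":0,"dy":0,"dz":-0.09,"ax":0,"ay":0,"az":0,"grip":-1},{"dx":0,"dy":0,"dz":-0.12,"ax":0,"ay":0,"az":0,"grip":-1},{"dx":0,"dy":0,"dz":-0.14,"ax":0,"ay":0,"az":0,"grip":-1}]' | sed -n 2,4p
python3 -m jog '[{"dx":0,"dy":0,"dz":-0.005,"ax":0,"ay":0,"az":0,"grip":-1},{"dx":0,"dy":0,"dz":-0.01,"ax":0,"ay":0,"az":0,"grip":-1},{"dx":0,"dy":0,"dz":-0.015,"ax":0,"ay":0,"az":0,"grip":-1},{"dx":0,"dy":0,"dz":-0.02,"ax":0,"ay":0,"az":0,"grip":-1},{"dx":0,"dy":0,"dz":-0.025,"ax":0,"ay":0,"az":0,"grip":-1}]' | sed -n 2,6p
python3 -m jog '[{"dx":0,"dy":0,"dz":-0.005,"ax":0,"ay":0,"az":0,"grip":-1},{"dx":0,"dy":0,"dz":-0.01,"ax":0,"ay":0,"az":0,"grip":-1},{"dx":0,"dy":0,"dz":-0.015,"ax":0,"ay":0,"az":0,"grip":-1},{"dx":0,"dy":0,"dz":-0.02,"ax":0,"ay":0,"az":0,"grip":-1},{"dx":0,"dy":0,"dz":-0.025,"ax":0,"ay":0,"az":0,"grip":-1}]' | sed -n 2,6p
```

```text
position: [0.4988, -0.1948, 0.2452]
ee_rot: [0.004, 0.63, 0.777, 0.001]
contact_force: [0.4, 0.0, -4.4]
position: [0.4987, -0.1946, 0.2495]
ee_rot: [0.003, 0.63, 0.777, 0.001]
contact_force: [0.4, -0.1, -6.0]
width: 0.0313
gripper_force: 69.2
position: [0.4983, -0.1942, 0.2559]
ee_rot: [0.002, 0.63, 0.777, 0.001]
contact_force: [-0.0, 0.4, -8.0]
width: 0.0312
gripper_force: 69.4
```

Hooked: the load is about 6.5 N, as expected for the full kit. I'll raise it gently.

```bash
python3 -m jog '[{"dx":0,"dy":0,"dz":-0.008,"ax":0,"ay":0,"az":0,"grip":-1},{"dx":0,"dy":0,"dz":-0.018,"ax":0,"ay":0,"az":0,"grip":-1},{"dx":0,"dy":0,"dz":-0.03,"ax":0,"ay":0,"az":0,"grip":-1},{"dx":0,"dy":0,"dz":-0.042,"ax":0,"ay":0,"az":0,"grip":-1},{"dx":0,"dy":0,"dz":-0.054,"ax":0,"ay":0,"az":0,"grip":-1}]' | sed -n 2,6p
python3 -m jog '[{"dx":0,"dy":0,"dz":-0.012,"ax":0,"ay":0,"az":0,"grip":-1},{"dx":0,"dy":0,"dz":-0.024,"ax":0,"ay":0,"az":0,"grip":-1},{"dx":0,"dy":0,"dz":-0.036,"ax":0,"ay":0,"az":0,"grip":-1},{"dx":0,"dy":0,"dz":-0.048,"ax":0,"ay":0,"az":0,"grip":-1},{"dx":0,"dy":0,"dz":-0.06,"ax":0,"ay":0,"az":0,"grip":-1}]' | sed -n 2,6p
python3 -m jog '[{"dx":0,"dy":0,"dz":-0.012,"ax":0,"ay":0,"az":0,"grip":-1},{"dx":0,"dy":0,"dz":-0.024,"ax":0,"ay":0,"az":0,"grip":-1},{"dx":0,"dy":0,"dz":-0.036,"ax":0,"ay":0,"az":0,"grip":-1},{"dx":0,"dy":0,"dz":-0.048,"ax":0,"ay":0,"az":0,"grip":-1},{"dx":0,"dy":0,"dz":-0.06,"ax":0,"ay":0,"az":0,"grip":-1}]' | sed -n 2,6p
python3 -m jog '[{"dx":0,"dy":0,"dz":-0.012,"ax":0,"ay":0,"az":0,"grip":-1},{"dx":0,"dy":0,"dz":-0.024,"ax":0,"ay":0,"az":0,"grip":-1},{"dx":0,"dy":0,"dz":-0.036,"ax":0,"ay":0,"az":0,"grip":-1},{"dx":0,"dy":0,"dz":-0.044,"ax":0,"ay":0,"az":0,"grip":-1},{"dx":0,"dy":0,"dz":-0.048,"ax":0,"ay":0,"az":0,"grip":-1}]' | sed -n 2,6p
```

```text
position: [0.4987, -0.1945, 0.2702]
ee_rot: [0.003, 0.63, 0.777, 0.001]
contact_force: [-0.5, 0.4, -7.7]
width: 0.031
gripper_force: 69.4
position: [0.4986, -0.1944, 0.2851]
ee_rot: [0.003, 0.63, 0.777, 0.001]
contact_force: [-0.0, -0.6, -7.5]
width: 0.0314
gripper_force: 69.4
position: [0.4985, -0.1944, 0.3001]
ee_rot: [0.003, 0.63, 0.777, 0.001]
contact_force: [-0.0, -0.8, -7.5]
width: 0.0311
gripper_force: 69.4
position: [0.4986, -0.1944, 0.3122]
ee_rot: [0.003, 0.63, 0.777, 0.001]
contact_force: [0.6, -0.1, -7.7]
width: 0.031
gripper_force: 69.4
```

```bash
python3 -m jog '[{"dx":0,"dy":0,"dz":0,"ax":0,"ay":0,"az":0,"grip":-1},{"dx":0,"dy":0,"dz":0,"ax":0,"ay":0,"az":0,"grip":-1},{"dx":0,"dy":0,"dz":0,"ax":0,"ay":0,"az":0,"grip":-1},{"dx":0,"dy":0,"dz":0,"ax":0,"ay":0,"az":0,"grip":-1},{"dx":0,"dy":0,"dz":0,"ax":0,"ay":0,"az":0,"grip":-1}]' | sed -n 2,6p
python3 -m jog '[{"dx":0,"dy":0,"dz":0,"ax":0,"ay":0,"az":0,"grip":-1},{"dx":0,"dy":0,"dz":0,"ax":0,"ay":0,"az":0,"grip":-1},{"dx":0,"dy":0,"dz":0,"ax":0,"ay":0,"az":0,"grip":-1},{"dx":0,"dy":0,"dz":0,"ax":0,"ay":0,"az":0,"grip":-1},{"dx":0,"dy":0,"dz":0,"ax":0,"ay":0,"az":0,"grip":-1}]' | sed -n 1,4p
python3 - <<'E'
from h import *
snap('side','d6.png');snap('wrist','w6.png')
a=cv2.imread('pics/d6.png');b=cv2.imread('pics/w6.png')
c=np.zeros((600,800,3),np.uint8)
c[:,:480]=cv2.resize(a[140:290,275:395],(480,600),interpolation=cv2.INTER_CUBIC)
c[:200,480:]=cv2.resize(b,(320,200))
cv2.imwrite('pics/crop6.png',c)
E
```

```text
position: [0.4984, -0.1943, 0.3116]
ee_rot: [0.003, 0.63, 0.777, 0.001]
contact_force: [0.2, -0.3, -7.8]
width: 0.031
gripper_force: 69.4
clock: 10.57
position: [0.4984, -0.1944, 0.3118]
ee_rot: [0.003, 0.63, 0.777, 0.001]
contact_force: [1.1, -0.1, -7.5]
```

View pics/crop6.png

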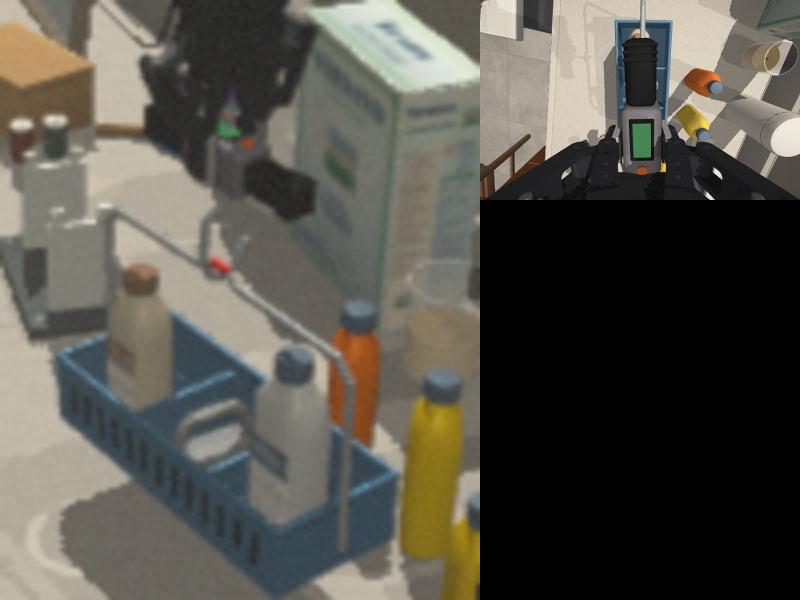

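The side view shows the basket hanging from the hook at the red mark (full-frame (330,207)), with both bottles and the brush in place and the basket's shadow separated from it. I'll check height, level and steadiness with numbers.

```bash
python3 - <<'E'
from h import *
f='d6.png'
def zat(u,v,P):  # ray point nearest the vertical through P
    o,r=ray(f,u,v);t=((np.array(P)-o[:2])@r[:2])/(r[:2]@r[:2]);return (o+t*r).round(4)
y=np.array([-.2,.98]);m=np.array([.499,-.1945])
print('mark (.241)',zat(329.75,206.75,m))
print('barL',zat(301.4,192,m+y*.13),'barR',zat(361.5,229.5,m-y*.13),'(.233)')
snap('side','d7.png')
print(np.abs(np.load('pics/d7.png.npz')['img'][170:290,285:375].astype(int)-np.load('pics/d6.png.npz')['img'][170:290,285:375]).mean());st()
E
```

```text
mark (.241) [ 0.498  -0.194   0.2391]
barL [ 0.4671 -0.0645  0.227 ] barR [ 0.5266 -0.3229  0.2345] (.233)
1.9016975308641975
{'clock': 10.7167, 'position': [0.4984, -0.1944, 0.3118], 'ee_rot': [0.0031, 0.6298, 0.7767, 0.001], 'contact_force': [0.4666, 0.3736, -7.2892], 'width': 0.0314, 'gripper_force': 69.358, 'qpos': [-0.5026, 0.1762, 1.4424, 0.0009, 1.5166, -0.7108]}
```

```bash
python3 -m jog '[{"dx":0,"dy":0,"dz":0,"ax":0,"ay":0,"az":0,"grip":-1},{"dx":0,"dy":0,"dz":0,"ax":0,"ay":0,"az":0,"grip":-1},{"dx":0,"dy":0,"dz":0,"ax":0,"ay":0,"az":0,"grip":-1},{"dx":0,"dy":0,"dz":0,"ax":0,"ay":0,"az":0,"grip":-1},{"dx":0,"dy":0,"dz":0,"ax":0,"ay":0,"az":0,"grip":-1}]' | sed -n 1,4p
python3 - <<'E'
from h import *
L=lambda f:np.load(f'pics/{f}.npz')['img'][170:290,285:375].astype(int)
snap('side','d8.png');print(np.abs(L('d8.png')-L('d6.png')).mean(),np.abs(L('d7.png')-L('d6.png')).mean())
E
```

```text
clock: 11.13
position: [0.4984, -0.1944, 0.3118]
ee_rot: [0.003, 0.63, 0.777, 0.001]
contact_force: [0.1, 0.2, -7.9]
1.8798148148148148 1.9016975308641975
```

```bash
python3 -c "
from rig import manip
print(manip.sign_off())"
```

```text
the job is handed in; nothing more can be done
None
```

The job is handed in with the kit hanging from the scale's hook at the red mark: about 58 mm clear by camera, steady, bottles and brush in place, level to within my roughly 2° measuring error, after about 11 s of the 48 s.

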